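Cull the broken tiles before decorating

TASK

First take the lid off the scrap tub and lay it down handle up in the middle of the cork mat. Then pick the two broken tiles (one has lost a corner, one has broken short) off the ware board and put them in the tub. Leave the four whole tiles where they lie, and do not disturb the brush, bottles and other things standing about.

Things in the scene. Friction and masses are not known exactly. Their poses are not given: they have to be found in the camera images.
- board: Origin: centre of its underside. Fixed wooden ware board, 220 (x) x 280 (y) x 14 mm high; carries six unglazed tiles in two rows of three (about 95 mm apart) and a brush along its edge nearest the robot.
- tub: Origin: centre of its underside. Fixed open teal plastic scrap tub, outside 200 (own x) x 130 (own y) x 60 mm high, walls 4 mm, inner floor 4 to 5 mm above the table; its lid lies loosely on it at the start. Stands left or right of the board.
- lid: Origin: centre of its underside. Loose teal lid of the tub, plate 208 (own x) x 138 (own y) x 6 mm on a 182 x 112 x 6 mm locating step that drops into the tub's mouth (the origin is under the step, plate top at z = 12 mm). A bar handle stands on the middle: 70 mm along own x, 14 mm wide along own y, 28 mm tall (own z 12 to 40 mm). About 0.16 kg.
- lid_grip (a point): Centre of the top face of the lid's bar handle, 40 mm above the lid's origin; axes as the lid.
- mat: Origin: centre of its underside. Empty cork mat lying on the table on the other side of the board from the tub, 230 (own x) x 160 (own y) x 4 mm; fixed.
- chipped: Loose bisque tile like the whole ones, 48 x 48 x 12 mm, but the corner at own +x +y has snapped off along a 45 degree line (18 mm off each edge). Origin: underside, at the centre of the former square; own z up. About 50 g. The faces at own x = +24 mm (from y = -24 to +6 mm) and y = +24 mm (x = -24 to +6 mm) are shortened.
- short: Origin: centre of its underside. Loose bisque tile that has broken short: 48 (own x) x 30 (own y) x 12 mm, own z up, about 34 g.
- whole_1: Origin: centre of its underside. Loose whole square bisque tile, 48 x 48 x 12 mm, own z up, 55 g; to be left alone.
- whole_2: Origin: centre of its underside. Loose whole square bisque tile, 48 x 48 x 12 mm, own z up, 55 g; to be left alone.
- whole_3: Origin: centre of its underside. Loose whole square bisque tile, 48 x 48 x 12 mm, own z up, 55 g; to be left alone.
- whole_4: Origin: centre of its underside. Loose whole square bisque tile, 48 x 48 x 12 mm, own z up, 55 g; to be left alone.
- brush: Loose flat brush lying on the board along its edge nearest the robot: 162 mm long along own y (-85 to +77 mm), 9 mm wide, 8 mm high. Origin on its underside. Bystander.
- glaze_grey: Origin: centre of its underside. Bystander: grey glaze bottle, 60 mm diameter, 120 mm tall.
- glaze_red: Origin: centre of its underside. Bystander: dark red glaze bottle, 56 mm diameter, 115 mm tall.
- mug: Origin: centre of its underside. Bystander: unglazed mug, 76 mm diameter, 80 mm tall.
- stamp: Origin: centre of its underside. Bystander: small hand stamp, 34 x 34 mm foot, 46 mm tall, between board and robot.
- spray: Origin: centre of its underside. Bystander: amber spray bottle, 72 mm diameter, 197 mm tall.

How it is judged:
By the outcome, as a careful person would: the job done as asked, in the order asked, and still so for the second after the job is handed in, with the robot touching nothing.
It also fails if it takes over 69 s, if anything falls off the work surface, if the arm or the gripper's body presses on something with over 40 N, if the wrist force passes 120 N, or if a joint passes its speed limit or range.

ROBOT

A 6-joint arm with a two-finger parallel gripper is mounted at the origin on the work surface. World frame = base frame: x ahead of the robot, y to its left, z up, the work surface at z = 0. Lengths are in mm, angles in rad, forces in N, time in s.
With the tool pointing down it reaches from about 375 to 750 mm from the base axis. Payload 9 kg.
Tool frame: the origin (TCP) lies at the very end of the fingers, on their centre line; the grasp point (between the pads) lies 19 mm behind it; z points along the fingers, y is the line along which they close (so a half turn about z gives the same grasp; the last joint's range is limited). The gripper opens to 85 mm and grips with 20 to 120 N. Pads are 22 mm wide; open, the fingers measure 114 mm over their backs; the gripper's body (76 mm by 85 mm) begins 54 mm behind the grasp point. The pads swing forward as they close: fully open they stand 13 mm farther back than shut.
Start: joints at [0.929, 0.104, 0.097, 1.564, 0, 1.353], TCP at [246.744, 546.95, 231.331] pointing down, gripper open.
Joint ranges: [-2.99, 2.99], [-0.84, 1.86], [-1.1, 1.16], [-1.84, 2.11], [-1.51, 1.56], [-3.14, 3.14]. Speed limits (rad/s): [2.22, 2.22, 2.57, 3.14, 3.14, 3.14].

INTERFACE

Orientations are given as a rotation vector (axis times angle).
In Python, from rig import robot gives the robot as it stands. The module is installed in compiled form; this text tells all that it offers.
- The arm moves only by the tool move_arm, never from a script. Its argument "moves" is a list of rows, each a list of 7 numbers: the shift along the tool's x, y, z in m, then the turn, a rotation vector about the tool's x, y, z in degrees, then the closure, from 0 (fully open) to 1 (shut). A call has 1 to 8 rows; each row is the pose to reach, as a shift and turn from the pose commanded when the call began, along the tool's axes at that moment; what a row does not reach only later rows make up. A row lasts 1/8 s, in which the tool goes at most 62.5 mm and 10.7 degrees, less where a joint would pass 70% of its speed; a pose out of reach is approached as far as the arm can. A call with a gripper value outside its range is refused whole. The fingers move at their own pace and stop on an object; "grip_force" is the grip in N (left out, the last holds). Time passes only in rows, so rows that repeat a pose let the fingers close. It gives the time, the measured TCP pose, the force, the opening and the grip force at its end, in the units of the state.
- robot.read_state(): the state, without advancing time (a new reading comes with each control period).
- robot.get_image(name): name is "scene" or "top"; returns a dict with "color" (384x512x3 uint8, red, green, blue), "fx", "fy", "cx", "cy" (pixels), "k1" (the pictures are not rectified: a ray, as slopes to the right and down, at radius r is drawn at 1 + k1 r^2 times it, then the intrinsics apply), "position" and "orientation" of the camera in the world. Camera axes: x right, y down, z forward; pixel columns grow to the right and rows downward; lengths in mm; the calibration is good to about 2 mm. A picture is of the moment at which its call begins. There is no depth.
- robot.close_job(): hands the job in; it is judged then, once.
Trained networks look in the newest picture that a camera, given by its name, has taken for a name from the list of things; names that differ only in an ending like _2 or _b are one class to them, and where a whole thing is asked for, a point or a joint stands for the part that bears it (a point fixed in the world has none). Each returns a list of dicts, best first, with "confidence" (0 to 1); they miss things now and then, are a little off and sometimes report something else, mostly with a low value. They report only what shows in the picture. A call takes as long as a camera call.
- robot.look_for(name, camera): "position" ([x, y, z] in mm, in the coordinates of the camera as it stood for that picture, good to about 4 mm: the middle of the surface that is visible of it).
- robot.cut_out(name, camera): "mask" (384x512 bool, what is visible of it).
The state is a dict: "clock": time; "joint_pos": joint angles; "joint_velocities": joint speeds; "tau": joint torques, N m; "tool_pos": TCP position; "eef_rot": TCP orientation; "wrist_force": force on the tool from outside, world axes, zero at the start; "torque": the same for the moment, N m; "opening": finger opening in mm; "gripper_force": force on a finger pad.
Only numpy, scipy, OpenCV 4.12 (cv2) and the standard library are available. Lean on these libraries where they do the work, as an engineer would, in place of code of your own. Each camera call takes 0.05 s, during which the arm holds its last target. There are 200 camera calls.

## Working session

There is one attempt and no reset: what is moved stays moved. The work goes in short steps, Python scripts to look and compute and a tool call to move; the robot and the scene stay as the last step left them, time stands still between calls to the robot, and variables do not carry over. Pictures are saved under pics/ and viewed, at most 10 in all, crops included, and the job is handed in when it is done.

Besides the shell and the picture viewer there is one more tool, called after "Request:" in YAML: its name, and indented under it one key for each argument. move_arm: Moves the arm, as the interface text tells. Its arguments: {"type":"object","properties":{"moves":{"type":"array"},"grip_force":{"type":"number"}},"required":["moves"]}

```bash
mkdir -p pics; cat > h.py <<'E'
import numpy as np, cv2
from scipy.spatial.transform import Rotation as R
from rig import robot
def cam(name):
    im=robot.get_image(name); im['R']=R.from_rotvec(im['orientation']).as_matrix() if len(np.ravel(im['orientation']))==3 else np.array(im['orientation']); im['p']=np.array(im['position']); return im
def ray(im,uv):
    uv=np.atleast_2d(np.array(uv,float)); K=np.array([[im['fx'],0,im['cx']],[0,im['fy'],im['cy']],[0,0,1]])
    n=cv2.undistortPoints(uv[:,None],K,np.array([im['k1'],0,0,0,0.]))[:,0]
    return np.c_[n,np.ones(len(n))]@im['R'].T
def onplane(im,uv,z):
    d=ray(im,uv); return im['p']+d*((z-im['p'][2])/d[:,2])[:,None]
def save(im,fn,crop=None,s=1):
    c=im['color'][:,:,::-1]
    if crop: c=c[crop[1]:crop[3],crop[0]:crop[2]]
    cv2.imwrite(fn,cv2.resize(c,None,fx=s,fy=s,interpolation=cv2.INTER_CUBIC))
def rect(im,mask,z):
    cs,_=cv2.findContours(mask.astype(np.uint8),0,2); c=max(cs,key=cv2.contourArea)[:,0]
    P=onplane(im,c,z)[:,:2].astype(np.float32); return P,cv2.minAreaRect(P)
def shift(target,rz=None):
    s=robot.read_state(); M=R.from_rotvec(s['eef_rot']).as_matrix(); return M.T@(np.array(target)-s['tool_pos'])/1000
E
python3 - <<'E'
from h import *
s=robot.read_state(); print({k:np.round(v,3) for k,v in s.items()})
for c in('scene','top'):
    im=cam(c); print(c,im['fx'],im['k1'],im['p'],im['orientation']); save(im,f'pics/{c}0.png',s=1.5)
    for n in('board','tub','lid','lid_grip','mat','chipped','short','whole_1','brush'):
        for d in robot.look_for(n,c)[:6]: print(n,round(d['confidence'],2),np.round(im['p']+im['R']@d['position']))
E
```

```text
{'clock': np.float64(0.0), 'joint_pos': array([ 0.929,  0.105,  0.096,  1.564, -0.   ,  1.353]), 'joint_velocities': array([-0.001, -0.   , -0.001,  0.   ,  0.001,  0.001]), 'tau': array([-2.0000e-03, -5.5694e+01,  5.0365e+01,  1.7000e-02, -0.0000e+00,
        0.0000e+00]), 'tool_pos': array([246.508, 546.65 , 230.528]), 'eef_rot': array([-6.610e-01, -3.071e+00,  2.000e-03]), 'wrist_force': array([ 0.303, -0.462,  0.225]), 'torque': array([-0.033, -0.026,  0.025]), 'gripper_force': np.float64(0.0), 'opening': np.float64(85.628)}
scene 449.2997004455638 -0.13634308304092813 [1705.51833059  358.16864087  961.94210998] [-1.50625747 -1.86666954  0.95328562]
board 0.56 [552. 110.  27.]
tub 0.84 [594. 309.  31.]
tub 0.51 [637.  15.  32.]
lid 0.74 [513. 311.  67.]
lid 0.72 [586.  30.  17.]
lid_grip 0.97 [511. 311.  65.]
mat 0.56 [ 499. -289.    3.]
chipped 0.66 [514. 315.  67.]
chipped 0.5 [542.  23.  22.]
chipped 0.46 [583. 536.  94.]
short 0.69 [586.  30.  15.]
short 0.53 [638. 107.  25.]
whole_1 0.72 [551. 110.  27.]
whole_1 0.66 [639.  16.  26.]
whole_1 0.61 [531. -77.  24.]
whole_1 0.53 [625. -83.  28.]
brush 0.51 [474.  39.  19.]
top 406.1507307917874 -0.11468053135041907 [ 455.60765183  102.0799176  1149.77711576] [-2.14335664  2.2089867  -0.06940946]
board 0.79 [569.  23.  15.]
board 0.71 [718. 347.  34.]
lid 0.69 [498. 310.  61.]
lid_grip 0.72 [500. 304.  67.]
mat 0.68 [ 488. -294.    7.]
chipped 0.64 [541.  26.  23.]
short 0.63 [635. 108.  27.]
whole_1 0.89 [625. -82.  24.]
whole_1 0.82 [631.  14.  22.]
whole_1 0.79 [532. -77.  27.]
whole_1 0.58 [546. 113.  25.]
brush 0.69 [478.  38.  27.]
brush 0.45 [633.  13.  24.]
brush 0.18 [728. 242.  86.]
```

View pics/top0.png

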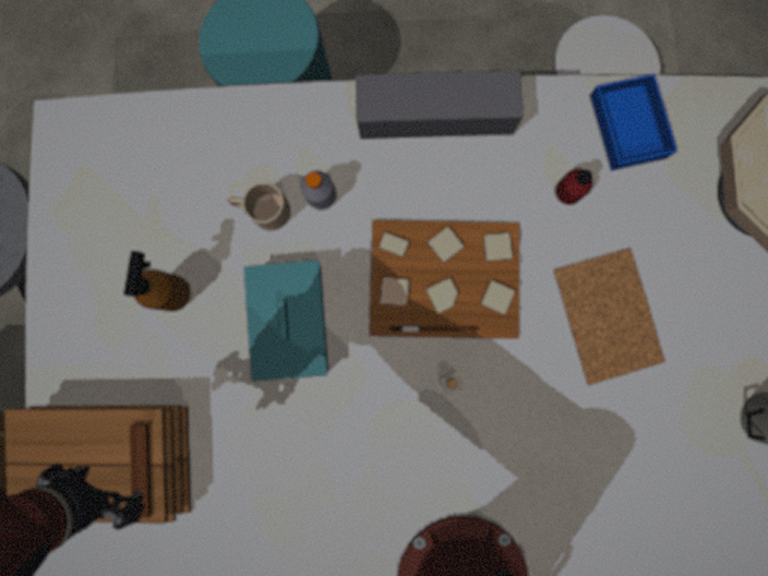

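View pics/scene0.png

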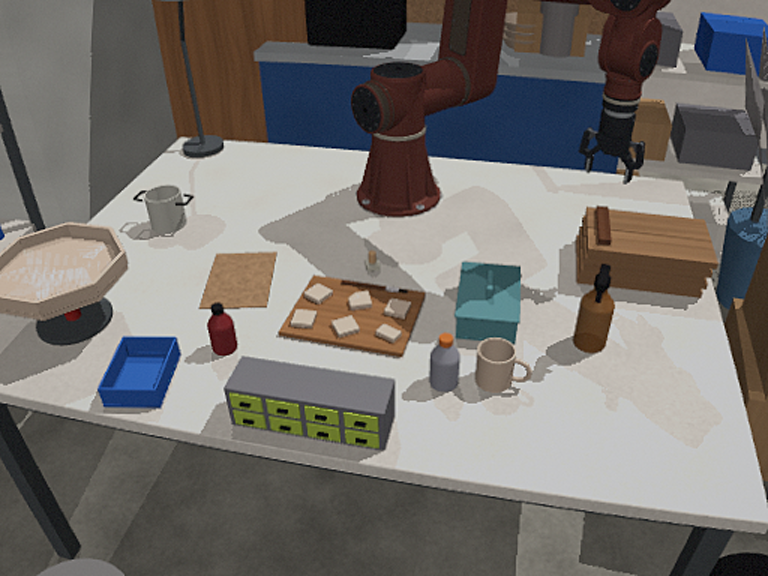

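```bash
python3 - <<'E'
from h import *
im=cam('top')
for n,z in(('lid',66),('lid_grip',94),('mat',4),('chipped',26),('short',26),('brush',22)):
    for d in robot.cut_out(n,'top')[:1]:
        P,r=rect(im,d['mask'],z); print(n,round(d['confidence'],2),np.round(r[0]),np.round(r[1]),round(r[2],1)); print(np.round(cv2.boxPoints(r)).tolist(), np.round(cv2.approxPolyDP(P,5,True)[:,0]).tolist())
E
```

```text
lid 0.83 [498. 308.] [209. 139.] 3.0
[[391.0, 372.0], [398.0, 234.0], [606.0, 245.0], [599.0, 383.0]] [[604.0, 248.0], [595.0, 379.0], [414.0, 374.0], [393.0, 366.0], [400.0, 236.0]]
lid_grip 0.98 [497. 303.] [204. 136.] 2.8
[[392.0, 366.0], [398.0, 230.0], [602.0, 240.0], [596.0, 375.0]] [[601.0, 244.0], [596.0, 351.0], [589.0, 372.0], [413.0, 367.0], [394.0, 359.0], [404.0, 235.0]]
mat 0.73 [ 489. -294.] [233. 167.] 14.7
[[355.0, -243.0], [398.0, -405.0], [623.0, -345.0], [581.0, -184.0]] [[615.0, -345.0], [595.0, -238.0], [579.0, -196.0], [501.0, -216.0], [459.0, -216.0], [364.0, -250.0], [401.0, -401.0]]
chipped 0.5 [537.  20.] [46. 47.] 24.8
[[506.0, 32.0], [526.0, -11.0], [567.0, 8.0], [547.0, 51.0]] [[563.0, 6.0], [545.0, 49.0], [511.0, 30.0], [516.0, 11.0], [526.0, 2.0], [546.0, -1.0]]
short 0.63 [634. 108.] [47. 31.] 66.6
[[610.0, 92.0], [639.0, 80.0], [658.0, 123.0], [629.0, 136.0]] [[654.0, 123.0], [631.0, 132.0], [613.0, 91.0], [641.0, 85.0]]
```

The top picture shows the lidded tub left of the board at about (286,320), with the handle at (287,318) and the mat right at (610,315). The chipped tile is at (443,295) and the short one at (394,244). The scene view agrees. Next I'll refine the handle, mat and tile outlines.

```bash
python3 - <<'E'
from h import *
im=cam('top')
print('handle',np.round(onplane(im,np.array([[287,297],[287,339]])/1.5,94)))
print('mat',np.round(onplane(im,np.array([[555,270],[630,249],[664,360],[588,383]])/1.5,4)).tolist())
c=im['color'].astype(int); hsv=cv2.cvtColor(im['color'],cv2.COLOR_RGB2HSV)
# mat by colour
def blob(m,z,box):
    mm=np.zeros_like(m); x0,y0,x1,y1=box; mm[y0:y1,x0:x1]=m[y0:y1,x0:x1]
    mm=cv2.morphologyEx(mm.astype(np.uint8),cv2.MORPH_OPEN,np.ones((2,2))); n,l,st,_=cv2.connectedComponentsWithStats(mm)
    for i in range(1,n):
        if st[i,4]>60:
            P,r=rect(im,l==i,z); print(np.round(r[0],1),np.round(r[1]),round(r[2],1),st[i,4])
s=hsv[:,:,1]
print('mat');blob(s>80,4,(360,155,450,265))
print('lid');blob((s>80)&(abs(hsv[:,:,0].astype(int)-90)<15),66,(150,165,225,265))
print('tiles');blob(s<110,26,(249,149,345,212))
print('objs',[ (n,np.round(im['p']+im['R']@d['position'])) for n in('spray','mug','glaze_grey','stamp','glaze_red') for d in robot.look_for(n,'top')[:1]])
save(im,'pics/crop1.png',(240,140,355,232),6.5)
E
```

```text
handle [[536. 297.  94.]
 [463. 299.  94.]]
mat [[579.0, -196.0, 4.0], [615.0, -345.0, 4.0], [401.0, -400.0, 4.0], [363.0, -250.0, 4.0]]
mat
[ 486.8 -299.4] [226. 157.] 14.4 4181
lid
[495.3 304.2] [204. 134.] 3.2 3707
tiles
[629.5  10.1] [52. 53.] 36.3 346
[631.9 106.4] [53. 35.] 66.1 225
[621.9 -87. ] [53. 51.] 88.4 342
[544.9 107.5] [52. 53.] 83.2 349
[533.9  17.1] [53. 54.] 24.4 345
[527.5 -83.4] [52. 53.] 64.5 351
objs [('spray', array([559., 524., 122.])), ('mug', array([715., 351.,  36.])), ('glaze_grey', array([728., 239.,  83.])), ('stamp', array([378.,  12.,  15.])), ('glaze_red', array([ 721., -220.,   81.]))]
```

View pics/crop1.png

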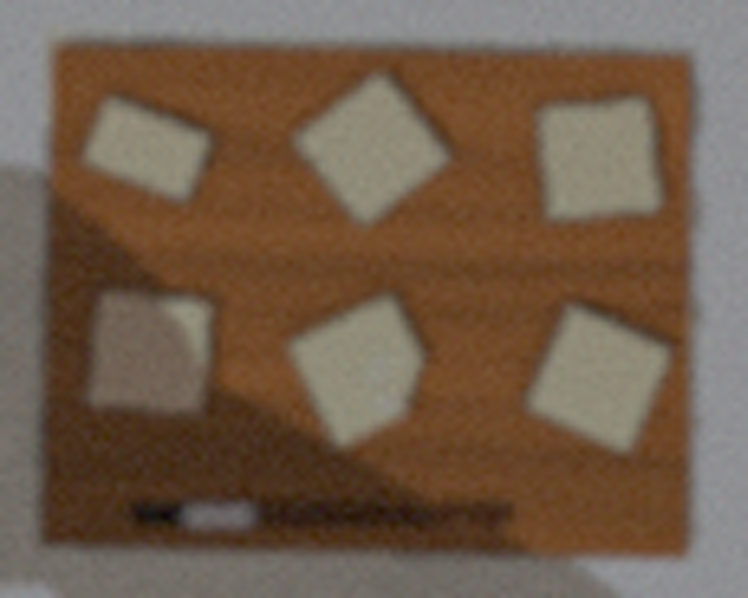

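The crop shows the chipped tile at (357,370) with its missing corner toward (420,380), towards -y, and the short tile at (147,150). I'll go above the lid handle.

```bash
cat >> h.py <<'E'
def row(x,y,z,yaw):
    "row for TCP at x,y,z, tool y at yaw (deg, world), pointing down"
    s=robot.read_state(); M=R.from_rotvec(s['eef_rot']).as_matrix()
    a=np.radians(yaw); ty=np.array([np.cos(a),np.sin(a),0]); tz=np.array([0,0,-1.]); T=np.c_[np.cross(ty,tz),ty,tz]
    best=min((R.from_matrix(M.T@T@np.diag([q,q,1])).as_rotvec(degrees=True) for q in(1,-1)),key=np.linalg.norm)
    print('shift',np.round(M.T@(np.array([x,y,z])-s['tool_pos'])/1000,3),'turn',np.round(best,1),'at',np.round(s['tool_pos']),'t',round(float(s['clock']),2))
E
python3 -c "
from h import *
row(400,400,200,93); row(498,304,130,93)"
```

```text
shift [-0.2   -0.071  0.031] turn [  0.    0.  -27.3] at [247. 547. 231.] t 1.65
shift [-0.329 -0.118  0.101] turn [  0.    0.  -27.3] at [247. 547. 231.] t 1.65
```

Request:
move_arm:
  moves:
    - [-0.03, -0.011, 0.005, 0, 0, -5, 0]
    - [-0.08, -0.029, 0.015, 0, 0, -12, 0]
    - [-0.135, -0.048, 0.03, 0, 0, -20, 0]
    - [-0.19, -0.068, 0.045, 0, 0, -27.3, 0]
    - [-0.245, -0.088, 0.06, 0, 0, -27.3, 0]
    - [-0.295, -0.106, 0.08, 0, 0, -27.3, 0.3]
    - [-0.322, -0.115, 0.095, 0, 0, -27.3, 0.3]
    - [-0.329, -0.118, 0.101, 0, 0, -27.3, 0.3]

```text
clock: 2.65
tool_pos: [498.7, 302.7, 129.2]
eef_rot: [0.079, -3.139, 0.001]
wrist_force: [-0.0, 0.8, -0.0]
opening: 59.9
gripper_force: 0.0
```

```bash
python3 - <<'E'
from h import *
row(498,304,70,93)
s=robot.read_state(); print(s['opening'],s['wrist_force'])
im=cam('scene'); save(im,'pics/s1.png',(270,90,400,250),3.7)
E
```

```text
shift [0.001 0.001 0.059] turn [-0.  -0.1 -0.1] at [499. 303. 129.] t 2.65
59.87805766909628 [-0.04830236  0.8245151  -0.04581295]
```

View pics/s1.png

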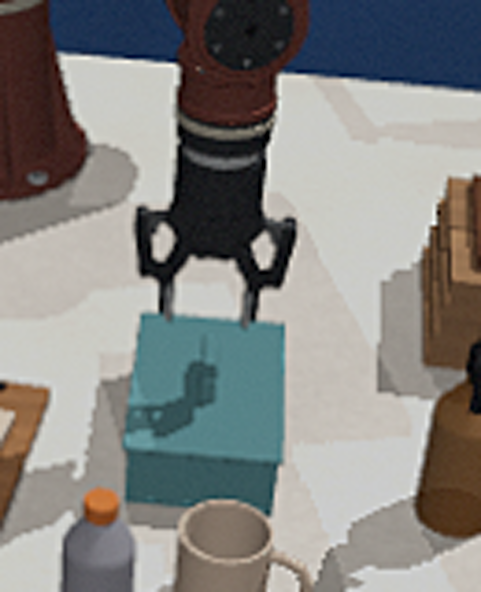

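The fingers straddle the handle, centred near pixel 210 with the handle at 205. Descending and gripping.

Request:
move_arm:
  moves:
    - [0, 0, 0.02, 0, 0, 0, 0.3]
    - [0, 0, 0.045, 0, 0, 0, 0.3]
    - [0, 0, 0.058, 0, 0, 0, 0.3]
    - [0, 0, 0.059, 0, 0, 0, 0.5]
    - [0, 0, 0.059, 0, 0, 0, 0.8]
    - [0, 0, 0.059, 0, 0, 0, 1]
    - [0, 0, 0.059, 0, 0, 0, 1]
    - [0, 0, 0.059, 0, 0, 0, 1]
  grip_force: 60

```text
clock: 3.7
tool_pos: [498.9, 304.7, 72.7]
eef_rot: [-0.083, 3.138, 0.002]
wrist_force: [-0.6, 3.0, 6.0]
opening: 13.1
gripper_force: 60.2
```

Request:
move_arm:
  moves:
    - [0, 0, -0.005, 0, 0, 0, 1]
    - [0, 0, -0.015, 0, 0, 0, 1]
    - [0, 0, -0.03, 0, 0, 0, 1]
    - [0, 0, -0.06, 0, 0, 0, 1]
    - [0, 0, -0.09, 0, 0, 0, 1]
    - [0, 0, -0.11, 0, 0, 0, 1]
    - [0, 0, -0.12, 0, 0, 0, 1]
    - [0, 0, -0.12, 0, 0, 0, 1]

```text
clock: 4.7
tool_pos: [498.3, 304.1, 191.6]
eef_rot: [-0.083, 3.14, 0.0]
wrist_force: [0.2, 0.1, -2.4]
opening: 12.3
gripper_force: 59.2
```

```bash
python3 - <<'E'
from h import *
row(487,-297,190,104.5)
s=robot.read_state(); print(s['opening'],s['wrist_force'])
im=cam('scene'); save(im,'pics/s2.png',(130,50,400,270),2.6)
E
```

```text
shift [ 0.043 -0.6    0.002] turn [  0.    0.  -11.5] at [498. 304. 192.] t 4.7
12.250348922681663 [ 0.15349624  0.08068236 -2.36676242]
```

View pics/s2.png

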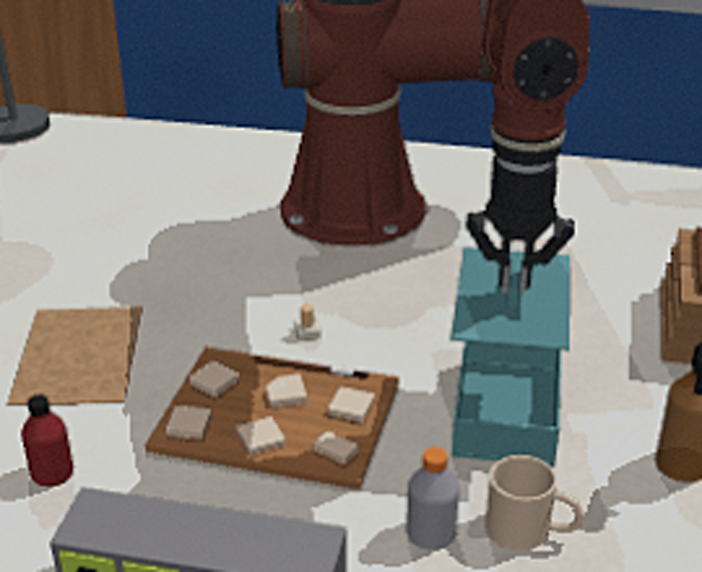

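The lid hangs level and the tub is open and empty. The mat is clear at (75,355), so I'll carry the lid there.

Request:
move_arm:
  moves:
    - [0.002, -0.02, 0, 0, 0, 0, 1]
    - [0.004, -0.06, 0, 0, 0, -1, 1]
    - [0.008, -0.11, 0, 0, 0, -2, 1]
    - [0.012, -0.165, 0, 0, 0, -3, 1]
    - [0.016, -0.22, 0, 0, 0, -4, 1]
    - [0.02, -0.275, 0, 0, 0, -5, 1]
    - [0.024, -0.33, 0, 0, 0, -6, 1]
    - [0.028, -0.385, 0, 0, 0, -7, 1]

```text
clock: 5.75
tool_pos: [489.2, -84.1, 190.4]
eef_rot: [0.274, -3.129, -0.001]
wrist_force: [0.6, -0.6, -2.2]
opening: 12.5
gripper_force: 59.2
```

```bash
python3 - <<'E'
from h import *
row(487,-297,110,104.5)
E
```

```text
shift [ 0.039 -0.209  0.08 ] turn [ 0.  -0.  -4.5] at [489. -84. 190.] t 5.75
```

Request:
move_arm:
  moves:
    - [0.01, -0.052, 0, 0, 0, -1, 1]
    - [0.019, -0.1, 0, 0, 0, -2, 1]
    - [0.028, -0.15, 0.005, 0, 0, -3, 1]
    - [0.035, -0.188, 0.02, 0, 0, -4, 1]
    - [0.038, -0.204, 0.045, 0, 0, -4.5, 1]
    - [0.039, -0.209, 0.065, 0, 0, -4.5, 1]
    - [0.039, -0.209, 0.078, 0, 0, -4.5, 1]
    - [0.039, -0.209, 0.08, 0, 0, -4.5, 1]

```text
clock: 6.75
tool_pos: [487.9, -293.3, 110.3]
eef_rot: [0.398, -3.115, -0.002]
wrist_force: [0.0, 0.9, -1.7]
opening: 12.8
gripper_force: 59.2
```

```bash
python3 - <<'E'
from h import *
im=cam('scene'); save(im,'pics/s3.png',(110,70,330,250),3.2)
t=cam('top')
for n,z in(('tub',60),('mat',4),('short',26),('chipped',26)):
    for d in robot.cut_out(n,'top')[:2]:
        P,r=rect(t,d['mask'],z); print(n,round(d['confidence'],2),np.round(r[0]),np.round(r[1]),round(r[2],1))
h=cv2.cvtColor(t['color'],cv2.COLOR_RGB2HSV)
m=(h[:,:,1]>80)&(abs(h[:,:,0].astype(int)-90)<15); m2=m.copy(); m2[:, 240:]=0; m2[:165]=0; P,r=rect(t,m2,60); print('tub col',r)
m2=m.copy(); m2[:,:345]=0; m2[:130]=0; P,r=rect(t,m2,101); print('lid col',r)
row(487,-297,24,104.5)
E
```

```text
tub 0.85 [498. 305.] [201. 138.] 2.9
tub 0.74 [476.  53.] [91.  8.] 88.2
mat 0.77 [ 476. -236.] [230.  52.] 9.4
short 0.67 [635. 109.] [44. 29.] 66.1
chipped 0.52 [537.  18.] [46. 48.] 22.2
tub col ((498.5852355957031, 305.17108154296875), (194.82281494140625, 129.51084899902344), 2.7210700511932373)
lid col ((487.4783935546875, -293.53704833984375), (205.2324676513672, 135.0140380859375), 13.959774017333984)
shift [ 0.003 -0.002  0.088] turn [-0.1  0.   0. ] at [ 489. -294.  112.] t 7.05
```

View pics/s3.png

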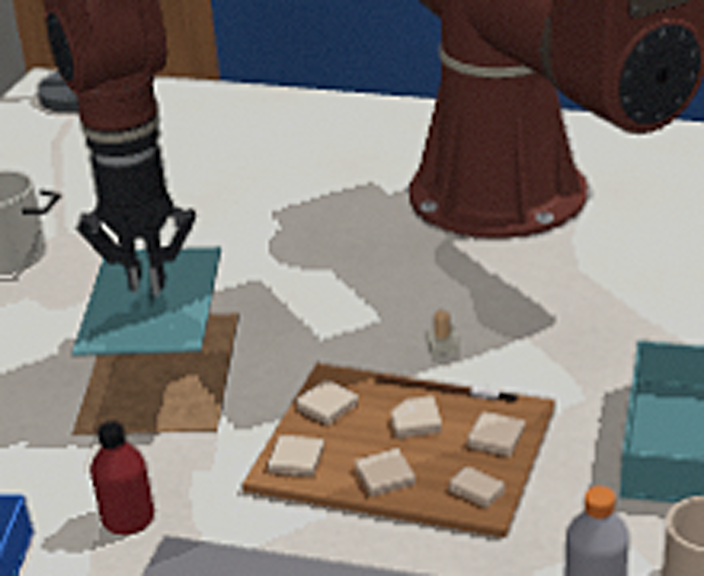

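The lid is over the mat, aligned with it. Lowering gently.

Request:
move_arm:
  moves:
    - [0.001, -0.002, 0.02, 0, 0, 0, 1]
    - [0.002, -0.003, 0.045, 0, 0, 0, 1]
    - [0.002, -0.003, 0.066, 0, 0, 0, 1]
    - [0.002, -0.003, 0.077, 0, 0, 0, 1]
    - [0.002, -0.003, 0.082, 0, 0, 0, 1]
    - [0.002, -0.003, 0.085, 0, 0, 0, 1]
    - [0.002, -0.003, 0.087, 0, 0, 0, 1]
    - [0.002, -0.003, 0.087, 0, 0, 0, 1]

```text
clock: 8.05
tool_pos: [487.4, -298.0, 24.6]
eef_rot: [-0.397, 3.116, -0.001]
wrist_force: [1.5, -0.5, -1.4]
opening: 12.5
gripper_force: 59.3
```

Request:
move_arm:
  moves:
    - [0, 0, 0.001, 0, 0, 0, 1]
    - [0, 0, 0.002, 0, 0, 0, 1]
    - [0, 0, 0.003, 0, 0, 0, 1]
    - [0, 0, 0.003, 0, 0, 0, 1]

```text
clock: 8.55
tool_pos: [487.4, -298.0, 22.7]
eef_rot: [-0.397, 3.116, -0.001]
wrist_force: [-4.2, 3.6, 11.4]
opening: 12.7
gripper_force: 60.9
```

Contact. Releasing and rising.

Request:
move_arm:
  moves:
    - [0, 0, -0.001, 0, 0, 0, 0.75]
    - [0, 0, -0.002, 0, 0, 0, 0.6]
    - [0, 0, -0.003, 0, 0, 0, 0.5]
    - [0, 0, -0.02, 0, 0, 0, 0.4]
    - [0, 0, -0.06, 0, 0, 0, 0.35]
    - [0, 0, -0.11, 0, 0, 0, 0.35]
    - [0, 0, -0.125, 0, 0, 0, 0.35]
    - [0, 0, -0.13, 0, 0, 0, 0.35]

```text
clock: 9.55
tool_pos: [487.7, -298.2, 152.8]
eef_rot: [-0.397, 3.115, -0.002]
wrist_force: [0.2, 0.9, 0.1]
opening: 55.5
gripper_force: 0.0
```

```bash
python3 - <<'E'
from h import *
s=robot.read_state(); print(s['opening'])
t=cam('top')
h=cv2.cvtColor(t['color'],cv2.COLOR_RGB2HSV)
m=(h[:,:,1]>80)&(abs(h[:,:,0].astype(int)-90)<15); m[:,:345]=0; m[:130]=0; P,r=rect(t,m,16); print('lid col',r)
row(541,20,90,114.4); print(s['joint_pos'][5])
E
```

```text
55.54011702898537
lid col ((487.7380676269531, -298.8968200683594), (204.53741455078125, 137.82589721679688), 14.718633651733398)
shift [-0.132  0.294  0.062] turn [-0.   0.  -9.9] at [ 487. -298.  152.] t 9.6
-1.0311398376442837
```

Request:
move_arm:
  moves:
    - [-0.01, 0.02, 0, 0, 0, 0, 0.22]
    - [-0.03, 0.065, 0, 0, 0, -2, 0.22]
    - [-0.053, 0.117, 0, 0, 0, -4, 0.22]
    - [-0.077, 0.17, 0, 0, 0, -6, 0.22]
    - [-0.1, 0.222, 0, 0, 0, -8, 0.22]
    - [-0.122, 0.272, 0.01, 0, 0, -9, 0.22]
    - [-0.133, 0.293, 0.04, 0, 0, -9, 0.22]
    - [-0.135, 0.295, 0.062, 0, 0, -9, 0.22]

```text
clock: 10.6
tool_pos: [542.3, 24.9, 86.6]
eef_rot: [0.645, -3.072, -0.003]
wrist_force: [-0.2, -0.4, -0.2]
opening: 66.4
gripper_force: 0.0
```

```bash
python3 - <<'E'
from h import *
row(544,22,15,113.5)
s=robot.read_state(); print(s['opening'])
im=cam('scene'); save(im,'pics/s4.png',(180,90,290,250),3.7)
E
```

```text
shift [-0.001 -0.004  0.072] turn [ 0.1 -0.1  0.2] at [542.  25.  87.] t 10.6
66.40033972147685
```

View pics/s4.png

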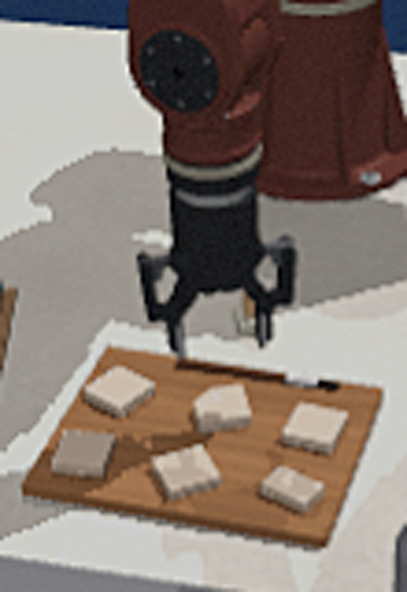

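The fingers, at pixels 180 and 265, are centred over the chipped tile at 222. Descending.

Request:
move_arm:
  moves:
    - [0, -0.003, 0.025, 0, 0, 0, 0.22]
    - [-0.001, -0.004, 0.048, 0, 0, 0, 0.22]
    - [-0.001, -0.004, 0.062, 0, 0, 0, 0.22]
    - [-0.001, -0.004, 0.068, 0, 0, 0, 0.22]
    - [-0.001, -0.004, 0.072, 0, 0, 0, 0.22]
    - [-0.001, -0.004, 0.072, 0, 0, 0, 0.22]

```text
clock: 11.4
tool_pos: [546.7, 18.3, 17.7]
eef_rot: [-0.64, 3.075, -0.0]
wrist_force: [-1.0, -0.4, 0.2]
opening: 66.8
gripper_force: 0.0
```

Request:
move_arm:
  moves:
    - [0, 0, 0, 0, 0, 0, 0.35]
    - [0, 0, 0, 0, 0, 0, 0.45]
    - [0, 0, 0, 0, 0, 0, 0.6]
    - [0, 0, 0, 0, 0, 0, 0.7]
    - [0, 0, 0, 0, 0, 0, 0.7]
    - [0, 0, 0, 0, 0, 0, 0.7]
  grip_force: 35

```text
clock: 12.15
tool_pos: [546.9, 18.3, 18.2]
eef_rot: [-0.64, 3.075, -0.0]
wrist_force: [-1.9, 0.2, 5.7]
opening: 46.6
gripper_force: 35.4
```

Request:
move_arm:
  moves:
    - [0, 0, -0.003, 0, 0, 0, 0.7]
    - [0, 0, -0.012, 0, 0, 0, 0.7]
    - [0, 0, -0.03, 0, 0, 0, 0.7]
    - [0, 0, -0.06, 0, 0, 0, 0.7]
    - [0, 0, -0.09, 0, 0, 0, 0.7]
    - [0, 0, -0.105, 0, 0, 0, 0.7]
    - [0, 0, -0.11, 0, 0, 0, 0.7]

```text
clock: 13.02
tool_pos: [547.0, 18.2, 128.5]
eef_rot: [-0.64, 3.074, -0.001]
wrist_force: [0.4, 0.5, -0.8]
opening: 46.9
gripper_force: 36.1
```

```bash
python3 - <<'E'
from h import *
s=robot.read_state(); print(s['opening'],s['wrist_force'])
row(540,305,125,93)
im=cam('scene'); save(im,'pics/s5.png',(180,70,290,230),3.7)
E
```

```text
46.874582774476785 [ 0.40151361  0.5429207  -0.8167916 ]
shift [-0.108  0.266  0.003] turn [-0.   0.1 20.5] at [547.  18. 128.] t 13.03
```

View pics/s5.png

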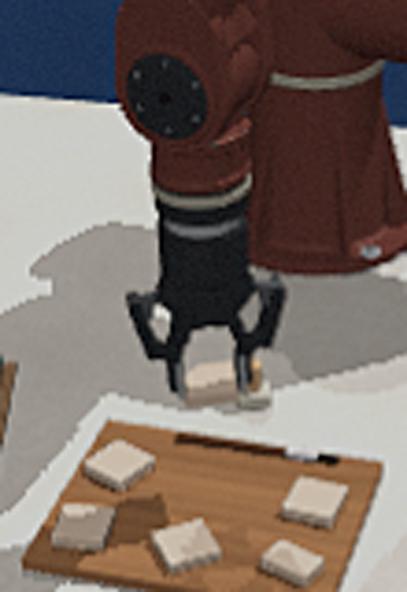

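The chipped tile is held level between the fingers at (215,380). Carrying it to the tub.

Request:
move_arm:
  moves:
    - [-0.008, 0.02, 0, 0, 0, 1, 0.7]
    - [-0.025, 0.06, 0, 0, 0, 4, 0.7]
    - [-0.046, 0.107, 0, 0, 0, 9, 0.7]
    - [-0.068, 0.157, 0, 0, 0, 13, 0.7]
    - [-0.09, 0.205, 0, 0, 0, 17, 0.7]
    - [-0.109, 0.245, 0, 0, 0, 20.5, 0.7]
    - [-0.119, 0.26, 0, 0, 0, 20.5, 0.7]
    - [-0.121, 0.262, 0.01, 0, 0, 20.5, 0.7]

```text
clock: 14.08
tool_pos: [552.5, 307.8, 116.2]
eef_rot: [0.085, -3.14, 0.0]
wrist_force: [0.3, 0.4, -0.9]
opening: 46.2
gripper_force: 36.1
```

```bash
python3 - <<'E'
from h import *
row(553,304,16,93)
E
```

```text
shift [-0.    -0.004  0.1  ] turn [-0.  -0.   0.1] at [553. 308. 116.] t 14.07
```

Request:
move_arm:
  moves:
    - [0, -0.003, 0.025, 0, 0, 0, 0.7]
    - [0, -0.004, 0.055, 0, 0, 0, 0.7]
    - [0, -0.004, 0.082, 0, 0, 0, 0.7]
    - [0, -0.004, 0.096, 0, 0, 0, 0.7]
    - [0, -0.004, 0.102, 0, 0, 0, 0.7]
    - [0, -0.004, 0.102, 0, 0, 0, 0.4]
    - [0, -0.004, 0.102, 0, 0, 0, 0.3]
    - [0, -0.004, 0.102, 0, 0, 0, 0.25]

```text
clock: 15.08
tool_pos: [553.7, 303.1, 16.3]
eef_rot: [-0.083, 3.139, 0.001]
wrist_force: [0.1, 0.5, -0.1]
opening: 64.3
gripper_force: 0.0
```

Request:
move_arm:
  moves:
    - [0, 0, -0.01, 0, 0, 0, 0.25]
    - [0, 0, -0.03, 0, 0, 0, 0.25]
    - [0, 0, -0.07, 0, 0, 0, 0.3]
    - [0, 0, -0.1, 0, 0, 0, 0.35]
    - [0, 0, -0.11, 0, 0, 0, 0.35]

```text
clock: 15.7
tool_pos: [554.6, 303.3, 129.1]
eef_rot: [-0.083, 3.136, 0.002]
wrist_force: [0.1, 0.3, -0.3]
opening: 55.5
gripper_force: 0.0
```

```bash
python3 - <<'E'
from h import *
row(634,107.5,90,157); row(634,107.5,90,67); print(robot.read_state()['joint_pos'])
E
```

```text
shift [-0.069 -0.2    0.039] turn [ -0.1   0.3 -64. ] at [555. 303. 129.] t 15.7
shift [-0.069 -0.2    0.039] turn [ 0.1  0.3 26. ] at [555. 303. 129.] t 15.7
[2.94001703e-01 1.99972005e-01 1.67845967e-02 1.38269449e+00
 4.63073254e-05 2.41265782e-01]
```

Request:
move_arm:
  moves:
    - [-0.007, -0.02, 0, 0, 0, 4, 0.3]
    - [-0.02, -0.058, 0, 0, 0, 10, 0.22]
    - [-0.036, -0.105, 0, 0, 0, 16, 0.22]
    - [-0.053, -0.153, 0.005, 0, 0, 22, 0.22]
    - [-0.065, -0.188, 0.018, 0, 0, 26, 0.22]
    - [-0.069, -0.199, 0.032, 0, 0, 26, 0.22]
    - [-0.069, -0.2, 0.039, 0, 0, 26, 0.22]
    - [-0.069, -0.2, 0.039, 0, 0, 26, 0.22]

```text
clock: 16.7
tool_pos: [631.4, 107.6, 85.3]
eef_rot: [-0.624, -3.077, 0.0]
wrist_force: [-1.0, 0.0, 1.1]
opening: 66.8
gripper_force: 0.0
```

```bash
python3 - <<'E'
from h import *
row(634,107.5,17,67)
im=cam('scene'); save(im,'pics/s6.png',(200,90,370,260),3.4)
E
```

```text
shift [-0.003  0.001  0.068] turn [-0.  -0.1  0.1] at [631. 108.  85.] t 16.7
```

View pics/s6.png

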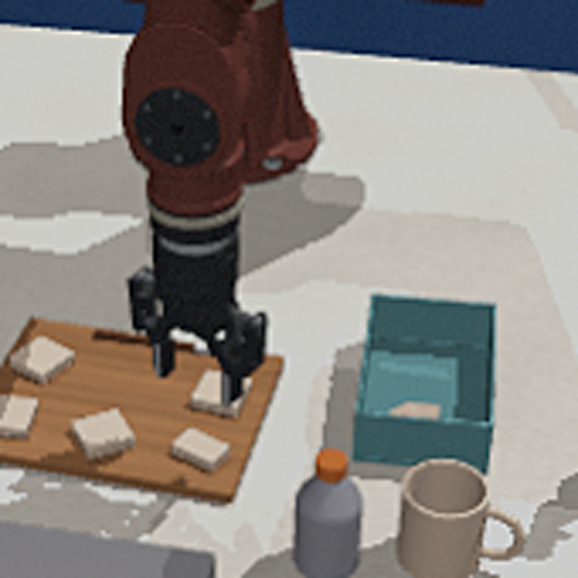

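The chipped tile lies in the tub at (415,410). The gripper is above the short tile at (200,448). Descending.

Request:
move_arm:
  moves:
    - [-0.001, 0, 0.025, 0, 0, 0, 0.22]
    - [-0.002, 0, 0.046, 0, 0, 0, 0.22]
    - [-0.003, 0, 0.059, 0, 0, 0, 0.22]
    - [-0.003, 0, 0.065, 0, 0, 0, 0.22]
    - [-0.003, 0, 0.068, 0, 0, 0, 0.22]
    - [-0.003, 0, 0.068, 0, 0, 0, 0.22]

```text
clock: 17.5
tool_pos: [635.5, 105.6, 18.7]
eef_rot: [0.626, 3.078, 0.0]
wrist_force: [-1.0, -0.1, -0.7]
opening: 66.6
gripper_force: 0.0
```

Request:
move_arm:
  moves:
    - [0, 0, 0.001, 0, 0, 0, 0.35]
    - [0, 0, 0.001, 0, 0, 0, 0.45]
    - [0, 0, 0.001, 0, 0, 0, 0.6]
    - [0, 0, 0.001, 0, 0, 0, 0.7]
    - [0, 0, 0.001, 0, 0, 0, 0.7]
    - [0, 0, 0.001, 0, 0, 0, 0.7]
  grip_force: 35

```text
clock: 18.25
tool_pos: [635.7, 105.6, 18.1]
eef_rot: [0.626, 3.078, 0.0]
wrist_force: [-0.7, -0.3, 5.5]
opening: 47.1
gripper_force: 36.0
```

Request:
move_arm:
  moves:
    - [0, 0, -0.003, 0, 0, 0, 0.7]
    - [0, 0, -0.012, 0, 0, 0, 0.7]
    - [0, 0, -0.03, 0, 0, 0, 0.7]
    - [0, 0, -0.06, 0, 0, 0, 0.7]
    - [0, 0, -0.09, 0, 0, 0, 0.7]
    - [0, 0, -0.105, 0, 0, 0, 0.7]
    - [0, 0, -0.11, 0, 0, 0, 0.7]

```text
clock: 19.12
tool_pos: [635.8, 105.6, 128.6]
eef_rot: [0.626, 3.077, 0.001]
wrist_force: [-0.0, -0.1, -0.5]
opening: 46.6
gripper_force: 36.0
```

```bash
python3 - <<'E'
from h import *
row(455,305,125,93)
E
```

```text
shift [0.244 0.113 0.003] turn [  0.    0.1 -26. ] at [636. 106. 129.] t 19.12
```

Request:
move_arm:
  moves:
    - [0.02, 0.009, 0, 0, 0, -2, 0.7]
    - [0.057, 0.026, 0, 0, 0, -7, 0.7]
    - [0.1, 0.046, 0, 0, 0, -12, 0.7]
    - [0.145, 0.067, 0, 0, 0, -17, 0.7]
    - [0.19, 0.088, 0, 0, 0, -22, 0.7]
    - [0.228, 0.106, 0, 0, 0, -26, 0.7]
    - [0.242, 0.112, 0, 0, 0, -26, 0.7]
    - [0.244, 0.113, 0.005, 0, 0, -26, 0.7]

```text
clock: 20.12
tool_pos: [454.5, 305.2, 121.9]
eef_rot: [-0.083, 3.14, -0.0]
wrist_force: [0.4, -0.2, -0.9]
opening: 46.8
gripper_force: 36.0
```

```bash
python3 - <<'E'
from h import *
row(455,305,14,93); print(robot.read_state()['opening'])
E
```

```text
shift [-0.    -0.     0.108] turn [-0.  0.  0.] at [455. 305. 122.] t 20.12
46.8468587529045
```

Request:
move_arm:
  moves:
    - [0, 0, 0.025, 0, 0, 0, 0.7]
    - [0, 0, 0.06, 0, 0, 0, 0.7]
    - [0, 0, 0.09, 0, 0, 0, 0.7]
    - [0, 0, 0.102, 0, 0, 0, 0.7]
    - [0, 0, 0.107, 0, 0, 0, 0.7]
    - [0, 0, 0.107, 0, 0, 0, 0.4]
    - [0, 0, 0.107, 0, 0, 0, 0.3]
    - [0, 0, 0.107, 0, 0, 0, 0.25]

```text
clock: 21.12
tool_pos: [455.3, 305.1, 16.2]
eef_rot: [-0.083, 3.139, 0.001]
wrist_force: [0.7, -0.1, -0.3]
opening: 64.2
gripper_force: 0.0
```

Request:
move_arm:
  moves:
    - [0, 0, -0.01, 0, 0, 0, 0.25]
    - [0, 0, -0.03, 0, 0, 0, 0.25]
    - [0, 0, -0.07, 0, 0, 0, 0.25]
    - [0, 0, -0.12, 0, 0, 0, 0.25]
    - [0, 0, -0.17, 0, 0, 0, 0.25]
    - [0.03, 0, -0.2, 0, 0, 0, 0.25]
    - [0.05, 0, -0.21, 0, 0, 0, 0.25]

```text
clock: 22.0
tool_pos: [404.8, 302.6, 228.8]
eef_rot: [-0.083, 3.137, 0.002]
wrist_force: [0.2, -0.1, -0.3]
opening: 63.9
gripper_force: 0.0
```

```bash
python3 - <<'E'
from h import *
im=cam('scene'); save(im,'pics/s7.png',(120,100,400,280),2.8); s=robot.read_state(); print(s['wrist_force'],s['opening'],s['clock'])
E
```

```text
[-0.28875573  1.43316729  2.29105344] 64.11372551259764 22.05
```

View pics/s7.png

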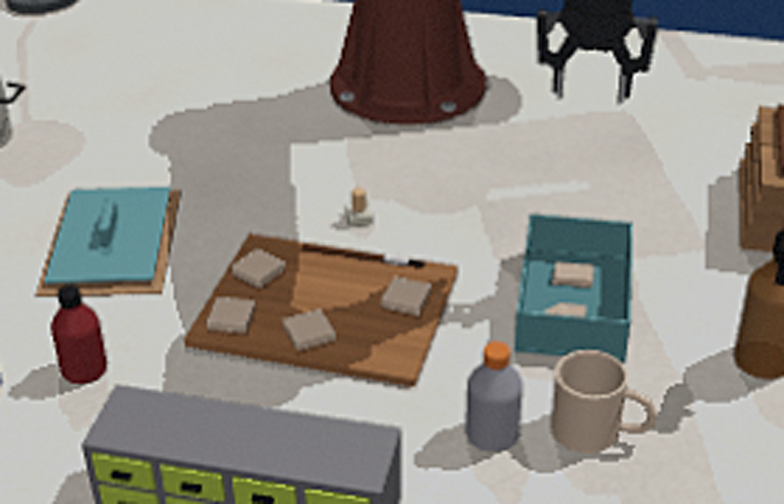

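Both tiles lie in the tub at (573,273) and (565,310). The lid is handle up on the mat at (115,235), the four whole tiles are in place, and the gripper is clear.

```bash
python3 -c "
from rig import robot
print(robot.close_job())"
```

```text
the job is handed in; nothing more can be done
None
```

The job is handed in at about 22 s: the lid lies handle up in the middle of the mat, both broken tiles are in the tub, and the last picture shows the whole tiles and bystanders undisturbed.

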